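# Put the wet-bulb cups back in their stands

## Robot

A 6-joint arm with a two-finger parallel gripper is mounted at the origin on the work surface. World frame = base frame: x ahead of the robot, y to its left, z up, the work surface at z = 0. Lengths are in mm, angles in rad, forces in N, time in s.
With the tool pointing down it reaches from about 300 to 825 mm from the base axis. Payload 5.4 kg.
Tool frame: the origin (TCP) lies between the finger pads; the fingertips stand 8 mm ahead of it and the grasp point (between the pads) lies 11 mm behind it; y points along the fingers, z is the direction in which the jaws open and shut, and the axes are right-handed (so a half turn about y gives the same grasp; the last joint's range is limited). The gripper opens to 92 mm and grips with 3 to 60 N. Pads are 20 mm wide; open, the fingers measure 128 mm over their backs; the gripper's body (75 mm by 189 mm) begins 69 mm behind the grasp point.
Start: joints at [-1.518, 0.158, 1.597, -0, 1.386, -0.21], TCP at [149.353, -555.247, 222.601] pointing down, gripper open.
Joint ranges: [-2.91, 2.91], [-0.94, 2.29], [0.18, 2.7], [-1.29, 4.43], [0.17, 2.64], [-3, 3]. Speed limits (rad/s): [2.57, 2.57, 3.14, 3.14, 3.14, 3.14].

## Interface

Orientations are given as a rotation vector (axis times angle).
In Python, from bench import r gives the robot as it stands.
- The arm moves only by the tool send_rows, never from a script. Its argument "commands" is a list of rows, each an object of numbers: "x", "y", "z": the shift along the tool's x, y, z in mm; "twist": the turn about the tool's y in rad. In form: [{"x": .., "y": .., "z": .., "twist": ..}, ...]. A call has 1 to 12 rows; each row is the pose to reach, as a shift and turn from the pose commanded when the call began, along the tool's axes at that moment; what a row does not reach only later rows make up. A row lasts 1/8 s, in which the tool goes at most 62.5 mm and 10.7 degrees, less where a joint would pass 70% of its speed; a pose out of reach is approached as far as the arm can. A call with a gripper value outside its range is refused whole. "grip" is the gripper's target within -1 to 1 (fully open at 1, half-way at 0, shut at -1), set as the call begins (left out, the last holds). The fingers move at their own pace and stop on an object; "newtons" is the grip in N (left out, the last holds). Time passes only in rows, so rows that repeat a pose let the fingers close. It gives the time, the measured TCP pose, the force and the opening at its end, in the units of the state.
- r.sense(): the state, without advancing time (a new reading comes with each control period).
- r.capture(name): name is "side" or "top"; returns a dict with "img" (400x640x3 uint8, blue, green, red), "fx", "fy", "cx", "cy" (pixels), "k1" (the pictures are not rectified: a ray, as slopes to the right and down, at radius r is drawn at 1 + k1 r^2 times it, then the intrinsics apply), "camera_from_world" (4x4, takes a point from world to camera coordinates). Camera axes: x right, y up, looking along -z (the intrinsics and any distortion apply to the point x, -y, -z); pixel columns grow to the right and rows downward; lengths in mm; the calibration is good to about 2 mm. A picture is of the moment at which its call begins. There is no depth.
- r.close_job(): hands the job in, once; it reports no verdict.
Trained networks look in the newest picture that a camera, given by its name, has taken for a name from the list of things; names that differ only in an ending like _2 or _b are one class to them, and where a whole thing is asked for, a point or a joint stands for the part that bears it (a point fixed in the world has none). Each returns a list of dicts, best first, with "score" (0 to 1); they miss things now and then, are a little off and sometimes report something else, mostly with a low value. They report only what shows in the picture. A call takes as long as a camera call. They do not tell look-alikes from the thing itself.
- r.regions_of(query, camera): "mask" (400x640 bool, what is visible of it).
- r.place_of(query, camera): "centre" ([x, y, z] in mm, in world coordinates, good to about 4 mm: a listed point, or the origin of a listed thing).
The state is a dict: "clock": time; "joint_pos": joint angles; "joint_vel": joint speeds; "joint_torque": joint torques, N m; "tcp_pos": TCP position; "tool_rot": TCP orientation; "wrist_force": force on the tool from outside, world axes, zero at the start; "torque": the same for the moment, N m; "opening": finger opening in mm.
Only numpy, scipy, OpenCV 4.12 (cv2) and the standard library are available. Lean on these libraries where they do the work, as an engineer would, in place of code of your own. Each camera call takes 0.05 s, during which the arm holds its last target. There are 200 camera calls.

## Task

Put the four porcelain wet-bulb cups away: seat each one upright in the pine stand whose round well fits it, the smallest cup in the smallest well and so on up to the largest. Set each cup down gently rather than dropping it or tipping it over, and leave the porcelain insulator and the stopwatch where they are.

Things in the scene. Friction and masses are not known exactly. Their poses are not given: they have to be found in the camera images.
- cup_a: The smallest wet-bulb cup: an open, straight-sided cream porcelain cup, 32 mm across and 46 mm high, wall 4 mm, narrowing over its lowest 16 mm to a foot 24 mm across; empty, loose, stands upright on the shelf. Origin at the centre of its underside, z up.
- stand_a: Pine stand for the smallest cup: a fixed flat block 96 x 96 mm, 16 mm high, with one round well in its middle, 42 mm across and 8 mm deep with a cork-brown floor (so the well floor is 8 mm above the origin). Four blocks of the same outer size, told apart by their wells. Origin at the centre of the underside, on the shelf; z up, x and y along its sides.
- cup_b: The second smallest wet-bulb cup: an open, straight-sided cream porcelain cup, 44 mm across and 50 mm high, wall 4 mm, narrowing over its lowest 16 mm to a foot 36 mm across; empty, loose, stands upright on the shelf. Origin at the centre of its underside, z up.
- stand_b: Pine stand for the second smallest cup: a fixed flat block 96 x 96 mm, 16 mm high, with one round well in its middle, 54 mm across and 8 mm deep with a cork-brown floor (so the well floor is 8 mm above the origin). Four blocks of the same outer size, told apart by their wells. Origin at the centre of the underside, on the shelf; z up, x and y along its sides.
- cup_c: The second largest wet-bulb cup: an open, straight-sided cream porcelain cup, 56 mm across and 54 mm high, wall 4 mm, narrowing over its lowest 16 mm to a foot 48 mm across; empty, loose, stands upright on the shelf. Origin at the centre of its underside, z up.
- stand_c: Pine stand for the second largest cup: a fixed flat block 96 x 96 mm, 16 mm high, with one round well in its middle, 66 mm across and 8 mm deep with a cork-brown floor (so the well floor is 8 mm above the origin). Four blocks of the same outer size, told apart by their wells. Origin at the centre of the underside, on the shelf; z up, x and y along its sides.
- cup_d: The largest wet-bulb cup: an open, straight-sided cream porcelain cup, 68 mm across and 60 mm high, wall 4 mm, narrowing over its lowest 16 mm to a foot 60 mm across; empty, loose, stands upright on the shelf. Origin at the centre of its underside, z up.
- stand_d: Pine stand for the largest cup: a fixed flat block 96 x 96 mm, 16 mm high, with one round well in its middle, 78 mm across and 8 mm deep with a cork-brown floor (so the well floor is 8 mm above the origin). Four blocks of the same outer size, told apart by their wells. Origin at the centre of the underside, on the shelf; z up, x and y along its sides.
- insulator: Bystander: a solid cream porcelain insulator with two collars and a plain flat-topped neck, 42 mm across and 46 mm high, loose among the cups. It is not a cup. Origin at the centre of its underside.
- stopwatch: Bystander: a round steel stopwatch with a white face lying on its back among the cups, 52 mm across, 13 mm high, its crown sticking out 9 mm at +y. Loose. Origin at the centre of its underside.
There are look-alikes about, which are no part of the job. Leave any purple look-alike of the cup_b alone.

How it is judged (in metres and radians):
At the end, for the whole second after the job is handed in: Each cup stands on the floor of its own stand's well (within 12 mm of the stand's centre sideways, foot within about 3 mm of the well floor's height), upright within 0.1 rad, released and at rest (under 0.02 m/s) (horizontal distance between cup_a and stand_a below 0.012 m and z of cup_a in the frame of stand_a between 0.005 and 0.0105 m and angle between each of cup_a, cup_b, cup_c, cup_d's own z axis and vertical below 0.1 rad and linear speed of each of cup_a, cup_b, cup_c, cup_d below 0.02 m/s and horizontal distance between cup_b and stand_b below 0.012 m and z of cup_b in the frame of stand_b between 0.005 and 0.0105 m and horizontal distance between cup_c and stand_c below 0.012 m and z of cup_c in the frame of stand_c between 0.005 and 0.0105 m and horizontal distance between cup_d and stand_d below 0.012 m and z of cup_d in the frame of stand_d between 0.005 and 0.0105 m); the robot touches nothing.
It fails at once if a cup is let go with its foot more than 30 mm above the shelf (22 mm above a well floor) ((height (world z) of cup_a above 0.03 m and contact force between the fingers and cup_a below 0.01 N) or (height (world z) of cup_b above 0.03 m and contact force between the fingers and cup_b below 0.01 N) or (height (world z) of cup_c above 0.03 m and contact force between the fingers and cup_c below 0.01 N) or (height (world z) of cup_d above 0.03 m and contact force between the fingers and cup_d below 0.01 N)).
It fails at once if a cup is tipped over (angle between any of cup_a, cup_b, cup_c, cup_d's own z axis and vertical above 0.7 rad).
It fails at once if the porcelain insulator is moved more than 15 mm (distance of insulator from where it was at the start of the episode above 0.015 m).
It fails at once if the stopwatch is moved more than 15 mm (distance of stopwatch from where it was at the start of the episode above 0.015 m).
It also fails if it takes over 120 s, if anything falls off the work surface, if the arm or the gripper's body presses on something with over 40 N, if the wrist force passes 120 N, or if a joint passes its speed limit or range.

## Working session

There is one attempt and no reset: what is moved stays moved. The work goes in short steps, Python scripts to look and compute and a tool call to move; the robot and the scene stay as the last step left them, time stands still between calls to the robot, and variables do not carry over. Pictures are saved under pics/ and viewed, about 12 in all and at most 16, crops included, and the job is handed in when it is done.

Besides the shell and the picture viewer there is one more tool, called after "Request:" by a JSON object that holds its "api" and its "payload". send_rows: Moves the arm, as the interface text tells. Its arguments: {"type":"object","properties":{"commands":{"type":"array","items":{"type":"object","properties":{"x":{"type":"number"},"y":{"type":"number"},"z":{"type":"number"},"twist":{"type":"number"}}}},"grip":{"type":"number"},"newtons":{"type":"number"}},"required":["commands"]}

```bash
mkdir -p pics; ls
python3 - <<'E'
from bench import r
import cv2
for n in("top","side"):
    c=r.capture(n);cv2.imwrite(f"pics/{n}0.png",c["img"])
    print(n,c["fx"],c["fy"],c["cx"],c["cy"],c["k1"],c["camera_from_world"])
    for q in ["cup_a","stand_a","insulator","stopwatch"]:
        print(q,[(d["centre"],round(d["score"],2)) for d in r.place_of(q,n)])
print(r.sense())
E
```

```text
pics
top 471.6718383183651 471.6718383183651 316.3687196386652 197.00031908810894 0.0372257994282116 [[-3.01105254e-02 -9.99515166e-01 -7.92397111e-03  1.87498804e+01]
 [ 9.94049678e-01 -3.07742551e-02  1.04490111e-01 -5.20756147e+02]
 [-1.04683305e-01 -4.73056878e-03  9.94494358e-01 -1.17474720e+03]
 [ 0.00000000e+00  0.00000000e+00  0.00000000e+00  1.00000000e+00]]
cup_a [([479.1, 68.4, -2.6], 0.85), ([447.0, -69.3, 0.4], 0.76), ([470.7, -176.5, 0.5], 0.75), ([384.1, 51.1, 1.4], 0.69), ([479.5, -302.9, 0.5], 0.49)]
stand_a [([607.1, 11.3, -3.2], 0.89), ([642.2, -274.7, 1.0], 0.69), ([636.4, -149.0, -2.7], 0.6), ([612.7, 132.9, -1.4], 0.57)]
insulator [([478.4, 182.2, 3.5], 0.64)]
stopwatch [([439.2, 309.0, 0.5], 0.72)]
side 474.41440010731196 474.41440010731196 327.19449187065896 203.4852188671475 -0.01024056236121262 [[ 9.92118981e-01 -1.25280166e-01  2.19274317e-03 -5.05836462e+02]
 [ 7.93745325e-02  6.41931298e-01  7.62642703e-01 -6.07588791e+01]
 [-9.69515951e-02 -7.56458253e-01  6.46816280e-01 -8.74222840e+02]
 [ 0.00000000e+00  0.00000000e+00  0.00000000e+00  1.00000000e+00]]
[... 382 characters left out ...]
topwatch [([433.6, 311.6, 5.7], 0.7)]
{'clock': 0.5, 'joint_pos': array([-1.51810126e+00,  1.58434226e-01,  1.59704936e+00, -4.50414014e-05,
        1.38618296e+00, -2.10105751e-01]), 'joint_vel': array([-0.00015519,  0.00089515, -0.00060194, -0.00032186,  0.00036718,
       -0.00133028]), 'joint_torque': array([-2.84484468e-04, -3.85227978e+01, -3.22064352e+01,  7.00728153e-02,
        3.15232202e-02, -3.24884013e-05]), 'tcp_pos': array([ 149.33765625, -555.22861233,  222.55714477]), 'tool_rot': array([-0.27510102,  2.08125548, -2.08109353]), 'wrist_force': array([-0.17156041,  0.38165965,  0.01901894]), 'torque': array([ 0.07388683, -0.00541744, -0.00506957]), 'opening': 91.99993674062715}
```

View pics/top0.png

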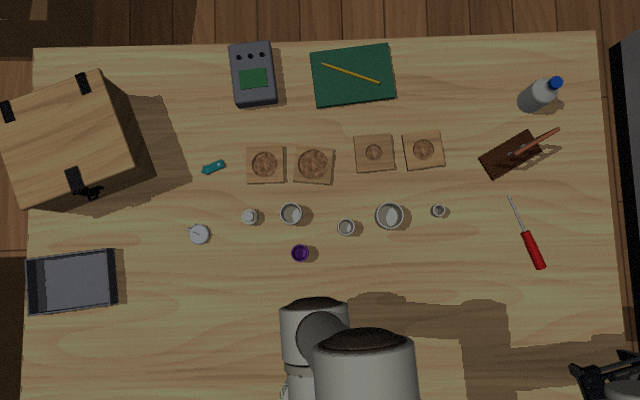

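View pics/side0.png

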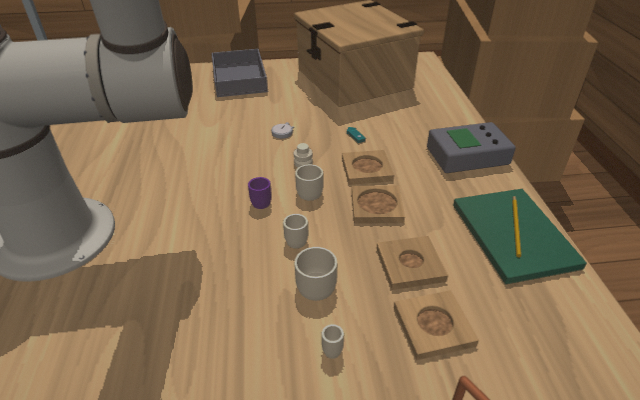

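The top view shows the cups at a(438,210), b(346,227), c(290,213) and d(390,215). The look-alikes to avoid are the purple cup (300,253), the insulator (250,216) and the stopwatch (199,234). The wells look like c(264,163), d(313,164), a(373,153) and b(424,150). Next I'll refine positions by fitting silhouettes, and check the choice in a crop.

```bash
cat > h.py <<'E'
from bench import r
import numpy as np, cv2
from scipy.optimize import minimize
from scipy.spatial.transform import Rotation as R
DIM=dict(a=(32,46,24),b=(44,50,36),c=(56,54,48),d=(68,60,60))
def proj(c,P):
    P=np.atleast_2d(P);M=np.array(c["camera_from_world"]);q=P@M[:3,:3].T+M[:3,3]
    s=np.c_[q[:,0]/-q[:,2],-q[:,1]/-q[:,2]];s*=1+c["k1"]*(s**2).sum(1,keepdims=True)
    return s*[c["fx"],c["fy"]]+[c["cx"],c["cy"]]
t=np.linspace(0,2*np.pi,40)
def cup(k,x,y,z=0):
    D,H,F=DIM[k]
    return np.vstack([np.c_[x+q/2*np.cos(t),y+q/2*np.sin(t),0*t+z+h] for q,h in((F,0),(D,16),(D,H))])
def box(x,y,yaw):
    p=np.array([(a,b) for a in(-48,48) for b in(-48,48)])@np.array([[np.cos(yaw),np.sin(yaw)],[-np.sin(yaw),np.cos(yaw)]])+[x,y]
    return np.vstack([np.c_[p,[z]*4] for z in(0,16)])
def iou(c,P,m,s=4):
    h=cv2.convexHull((proj(c,P)*16*s).astype(np.int32))
    im=np.zeros((400*s,640*s),np.uint8);cv2.fillConvexPoly(im,h,1,shift=4)
    im=cv2.resize(im.astype(np.float32),(640,400),interpolation=cv2.INTER_AREA)
    return np.minimum(im,m).sum()/np.maximum(im,m).sum()
def fit(c,ms,f,x0):
    P=f(*x0);m=max(ms,key=lambda m:iou(c,P,m))
    st=np.array([6,6,.08][:len(x0)])
    sim=np.vstack([x0]+[np.array(x0)+np.eye(len(x0))[i]*st for i in range(len(x0))])
    o=minimize(lambda v:-iou(c,f(*v),m),x0,method="Nelder-Mead",options=dict(initial_simplex=sim,xatol=.1,fatol=1e-4))
    return o.x,-o.fun
def rel(x,y,z,ang=None):
    "tool-axis shift from current measured tcp to world point"
    s=r.sense();return R.from_rotvec(s["tool_rot"]).inv().apply(np.array([x,y,z])-s["tcp_pos"])
E
python3 - <<'E'
from h import *
C0=dict(a=(480,-303),b=(447,-68),c=(479,70),d=(470,-178));S0=dict(a=(636,-149),b=(640,-274),c=(615,134),d=(606,12))
for n in("top","side"):
    c=r.capture(n)
    ms=[d["mask"].astype(np.float32) for d in r.regions_of("cup_a",n)]
    ss=[d["mask"].astype(np.float32) for d in r.regions_of("stand_a",n)]
    print(n,len(ms),len(ss))
    for k in "abcd":
        o=fit(c,ms,lambda x,y:cup(k,x,y),C0[k]);print(k,o[0].round(1),round(o[1],3),end=' | ')
        o=fit(c,ss,box,S0[k]+(.05,));print(o[0].round(2),round(o[1],3), proj(c,[[*S0[k],16]])[0].round())
    if n=="top":
        cr=c["img"][120:280,180:460];cv2.imwrite("pics/crop.png",cv2.resize(cr,None,fx=2.8,fy=2.8,interpolation=cv2.INTER_CUBIC))
print(R.from_rotvec(r.sense()["tool_rot"]).as_matrix().round(3))
E
```

```text
top 5 4
a [ 476.  -301.1] 0.903 | [ 6.3531e+02 -1.5014e+02  5.0000e-02] 0.956 [374. 152.]
b [441.1 -68.5] 0.945 | [ 6.3830e+02 -2.7812e+02  1.1000e-01] 0.955 [422. 149.]
c [478.8  67. ] 0.953 | [6.1385e+02 1.3445e+02 2.0000e-02] 0.928 [265. 163.]
d [ 466.2 -177.3] 0.943 | [ 6.0953e+02  9.1900e+00 -1.1000e-01] 0.966 [312. 165.]
side 4 4
a [ 479.5 -303. ] 0.952 | [ 6.3685e+02 -1.4921e+02  6.0000e-02] 0.966 [411. 258.]
b [447. -68.] 0.0 | [ 6.3975e+02 -2.7805e+02  1.1000e-01] 0.974 [435. 318.]
c [482.9  67. ] 0.952 | [613.69 133.82   0.  ] 0.964 [368. 164.]
d [ 469.  -177.3] 0.976 | [ 6.1054e+02  8.0500e+00 -1.2000e-01] 0.953 [375. 200.]
[[-0.966  0.     0.26 ]
 [-0.26  -0.    -0.966]
 [-0.    -1.     0.   ]]
```

View pics/crop.png

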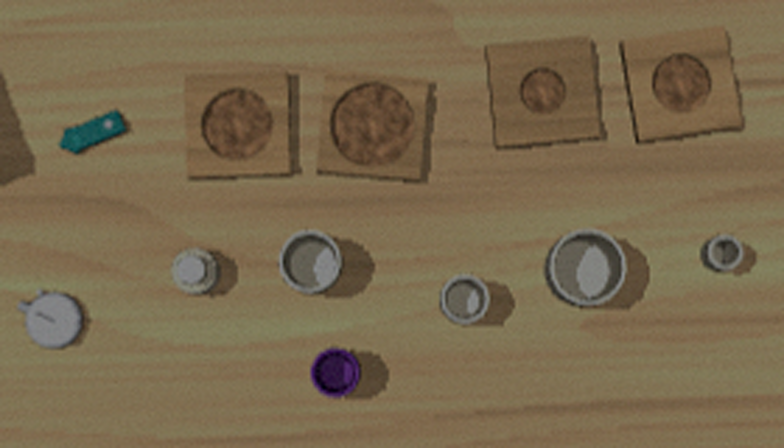

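The crop confirms that the stand wells, left to right, are c, d, a, b. The purple cup at (335,372) in the crop is excluded. First I'll move above cup_a and turn the jaws along world x.

Request:
{"api": "send_rows", "payload": {"commands": [{"x": -43, "z": -18, "twist": -0.15}, {"x": -85, "z": -35, "twist": -0.29}, {"x": -128, "z": -53, "twist": -0.44}, {"x": -170, "z": -71, "twist": -0.58}, {"x": -213, "z": -88, "twist": -0.73}, {"x": -256, "z": -106, "twist": -0.87}, {"x": -298, "z": -124, "twist": -1.02}, {"x": -341, "z": -141, "twist": -1.16}, {"x": -383, "z": -159, "twist": -1.307}, {"x": -383, "z": -159, "twist": -1.307}, {"x": -383, "z": -159, "twist": -1.307}], "grip": 0.4, "newtons": 15}}

```text
invalid input
```

Run:
```python
from h import *
s=r.sense();print(s["clock"],s["tcp_pos"],s["joint_pos"].round(2),s["opening"],s["wrist_force"]);print(R.from_rotvec(s["tool_rot"]).as_matrix().round(3))
print(rel(478,-302,26))
```

```text
0.8 [ 149.36824678 -555.24586057  222.60949604] [-1.52  0.16  1.6   0.    1.39 -0.21] 91.94994062740933 [ 0.41205795 -0.32999114  0.35578756]
[[-0.966  0.     0.26 ]
 [-0.26  -0.    -0.966]
 [-0.    -1.     0.   ]]
[-383.13770839  196.61310307 -159.17403421]
```

Request:
{"api": "send_rows", "payload": {"commands": [{"x": -43, "y": 0, "z": -18, "twist": -0.15}, {"x": -85, "y": 0, "z": -35, "twist": -0.29}, {"x": -128, "y": 0, "z": -53, "twist": -0.44}, {"x": -170, "y": 0, "z": -71, "twist": -0.58}, {"x": -213, "y": 0, "z": -88, "twist": -0.73}, {"x": -256, "y": 0, "z": -106, "twist": -0.87}, {"x": -298, "y": 0, "z": -124, "twist": -1.02}, {"x": -341, "y": 0, "z": -141, "twist": -1.16}, {"x": -383, "y": 0, "z": -159, "twist": -1.307}, {"x": -383, "y": 0, "z": -159, "twist": -1.307}, {"x": -383, "y": 0, "z": -159, "twist": -1.307}], "grip": 0.4, "newtons": 15}}

```text
clock: 2.17
tcp_pos: [477.5, -302.5, 222.5]
tool_rot: [-1.209, 1.211, -1.211]
wrist_force: [0.4, 0.3, 0.1]
opening: 64.1
```

Run:
```python
from h import *
s=r.sense();print(s["clock"],s["tcp_pos"],s["joint_pos"].round(2),s["opening"],s["wrist_force"]);print(R.from_rotvec(s["tool_rot"]).as_matrix().round(3))
print(rel(478,-302,26))
```

```text
2.175 [ 477.48319628 -302.5485757   222.52625139] [-0.78  0.13  1.62 -0.    1.38 -0.78] 64.13011662430911 [0.42266694 0.25204034 0.10371681]
[[-0.002 -0.001  1.   ]
 [-1.    -0.    -0.002]
 [ 0.    -1.    -0.001]]
[ -0.60650444 196.5257798    0.62091396]
```

Request:
{"api": "send_rows", "payload": {"commands": [{"x": 0, "y": 40, "z": 0, "twist": 0}, {"x": 0, "y": 80, "z": 0, "twist": 0}, {"x": 0, "y": 110, "z": 0, "twist": 0}, {"x": 0, "y": 130, "z": 0, "twist": 0}, {"x": 0, "y": 150, "z": 0, "twist": 0}, {"x": 0, "y": 165, "z": 0, "twist": 0}, {"x": 0, "y": 178, "z": 0, "twist": 0}, {"x": 0, "y": 188, "z": 0, "twist": 0}, {"x": 0, "y": 196, "z": 0, "twist": 0}, {"x": 0, "y": 196, "z": 0, "twist": 0}]}}

```text
clock: 3.42
tcp_pos: [477.7, -301.9, 26.1]
tool_rot: [-1.209, 1.211, -1.209]
wrist_force: [0.2, -0.5, 0.1]
opening: 64.3
```

Request:
{"api": "send_rows", "payload": {"commands": [{"x": 0, "y": 0, "z": 0, "twist": 0}, {"x": 0, "y": 0, "z": 0, "twist": 0}, {"x": 0, "y": 0, "z": 0, "twist": 0}, {"x": 0, "y": 0, "z": 0, "twist": 0}, {"x": 0, "y": 0, "z": 0, "twist": 0}, {"x": 0, "y": 0, "z": 0, "twist": 0}, {"x": 0, "y": 0, "z": 0, "twist": 0}, {"x": 0, "y": 0, "z": 0, "twist": 0}], "grip": -1, "newtons": 12}}

```text
clock: 4.42
tcp_pos: [478.1, -302.4, 26.8]
tool_rot: [-1.209, 1.21, -1.21]
wrist_force: [0.1, -0.2, 3.2]
opening: 32.1
```

Run:
```python
from h import *
s=r.sense();print(s["clock"],s["tcp_pos"],s["opening"],s["wrist_force"])
c=r.capture("side");cv2.imwrite("pics/s1.png",cv2.resize(c["img"][230:400,220:500],None,fx=2.5,fy=2.5))
```

```text
4.425 [ 478.06705537 -302.36248562   26.84229979] 32.13846369688958 [ 0.11088016 -0.23528759  3.16471286]
```

View pics/s1.png

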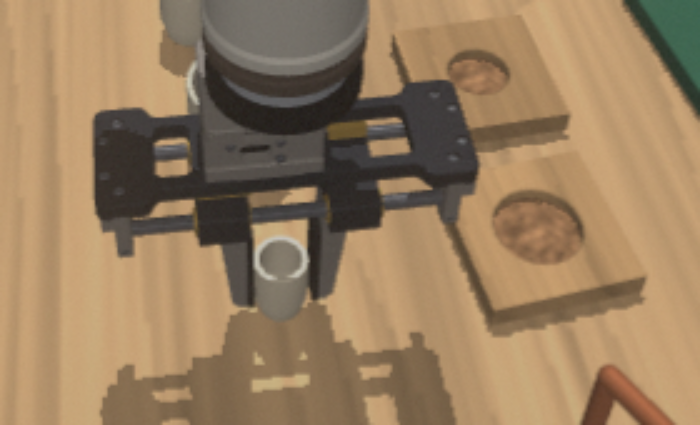

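Cup_a is held at 32.1 mm, which matches its diameter. Lifting and moving it over stand_a.

Request:
{"api": "send_rows", "payload": {"commands": [{"x": 0, "y": -10, "z": 0, "twist": 0}, {"x": 0, "y": -30, "z": 0, "twist": 0}, {"x": 0, "y": -55, "z": 0, "twist": 0}, {"x": 0, "y": -75, "z": 0, "twist": 0}, {"x": -20, "y": -75, "z": 20, "twist": 0}, {"x": -50, "y": -75, "z": 52, "twist": 0}, {"x": -85, "y": -75, "z": 88, "twist": 0}, {"x": -115, "y": -75, "z": 120, "twist": 0}, {"x": -138, "y": -75, "z": 144, "twist": 0}, {"x": -152, "y": -75, "z": 158, "twist": 0}, {"x": -152, "y": -75, "z": 158, "twist": 0}, {"x": -152, "y": -75, "z": 158, "twist": 0}]}}

```text
clock: 5.98
tcp_pos: [635.3, -151.3, 101.5]
tool_rot: [-1.209, 1.211, -1.21]
wrist_force: [-0.4, -0.1, -0.5]
opening: 32.4
```

Run:
```python
from h import *
s=r.sense();print(s["clock"],s["tcp_pos"],s["opening"],s["wrist_force"])
c=r.capture("side");cv2.imwrite("pics/s2.png",cv2.resize(c["img"][130:330,300:520],None,fx=2.7,fy=2.7))
for x,y in((636,-149.7),):print(proj(c,cup("a",x,y,74)).min(0),proj(c,cup("a",x,y,74)).max(0))
```

```text
5.975 [ 635.27471313 -151.25548792  101.49303958] 32.35579092694568 [-0.40488908 -0.06636627 -0.52078125]
[406.59457886 206.30823674] [429.26467131 239.20783452]
```

View pics/s2.png

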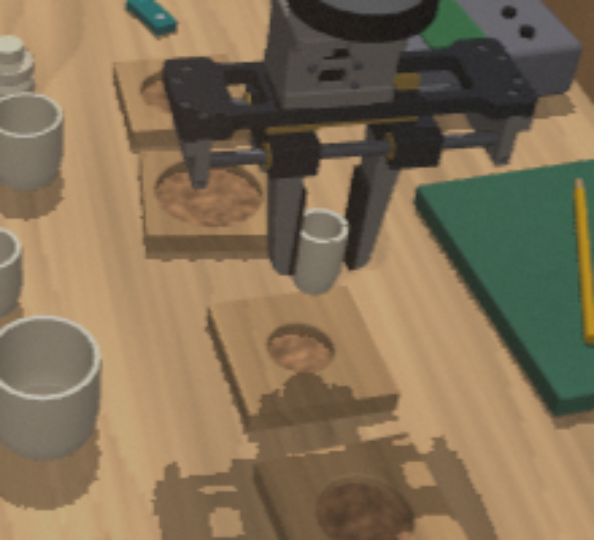

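The held cup is where predicted, at about (420,223) over well a. Lowering it.

Request:
{"api": "send_rows", "payload": {"commands": [{"x": -1, "y": 15, "z": 1, "twist": 0}, {"x": -1, "y": 30, "z": 1, "twist": 0}, {"x": -1, "y": 42, "z": 1, "twist": 0}, {"x": -1, "y": 51, "z": 1, "twist": 0}, {"x": -1, "y": 58, "z": 1, "twist": 0}, {"x": -1, "y": 62, "z": 1, "twist": 0}, {"x": -1, "y": 65, "z": 1, "twist": 0}, {"x": -1, "y": 67, "z": 1, "twist": 0}, {"x": -1, "y": 67, "z": 1, "twist": 0}]}}

```text
clock: 7.15
tcp_pos: [637.3, -149.5, 34.9]
tool_rot: [-1.209, 1.209, -1.21]
wrist_force: [0.2, 1.5, 0.0]
opening: 32.3
```

Run:
```python
from h import *
s=r.sense();print(s["clock"],s["tcp_pos"],s["opening"],s["wrist_force"])
```

```text
7.15 [ 637.31939061 -149.47967476   34.94453942] 32.255436603598625 [0.21322959 1.45261367 0.00710809]
```

Request:
{"api": "send_rows", "payload": {"commands": [{"x": 0, "y": 0.5, "z": 0, "twist": 0}, {"x": 0, "y": 1, "z": 0, "twist": 0}, {"x": 0, "y": 1, "z": 0, "twist": 0}]}}

```text
clock: 7.52
tcp_pos: [637.4, -149.5, 34.8]
tool_rot: [-1.209, 1.209, -1.21]
wrist_force: [-2.1, 1.3, 6.4]
opening: 32.6
```

Request:
{"api": "send_rows", "payload": {"commands": [{"x": 0, "y": 0, "z": 0, "twist": 0}, {"x": 0, "y": 0, "z": 0, "twist": 0}, {"x": 0, "y": 0, "z": 0, "twist": 0}, {"x": 0, "y": 0, "z": 0, "twist": 0}, {"x": 0, "y": -15, "z": 0, "twist": 0}, {"x": 0, "y": -40, "z": 0, "twist": 0}, {"x": 0, "y": -75, "z": 0, "twist": 0}, {"x": 0, "y": -100, "z": 0, "twist": 0}, {"x": 0, "y": -100, "z": 0, "twist": 0}], "grip": 0.4}}

```text
clock: 8.65
tcp_pos: [639.1, -150.2, 137.4]
tool_rot: [-1.206, 1.204, -1.215]
wrist_force: [0.5, -0.1, -0.2]
opening: 64.1
```

Run:
```python
from h import *
s=r.sense();print(s["clock"],s["tcp_pos"],s["opening"],s["wrist_force"])
c=r.capture("side");cv2.imwrite("pics/s3.png",cv2.resize(c["img"][130:360,250:520],None,fx=2.5,fy=2.5))
ms=[d["mask"].astype(np.float32) for d in r.regions_of("cup_a","side")]
for k,x in dict(a=(636,-150,8),b=(444,-68,0),d=(467,-177,0)).items():
    o=fit(c,ms,lambda x_,y_:cup(k,x_,y_,x[2]),x[:2]);print(k,o[0].round(1),round(o[1],3))
```

```text
8.65 [ 639.06970964 -150.24286096  137.40677365] 64.13166126917503 [ 0.52441647 -0.05404564 -0.16749002]
a [ 638.8 -149.1] 0.942
b [445.4 -69.1] 0.949
d [ 469.9 -177.5] 0.951
```

View pics/s3.png

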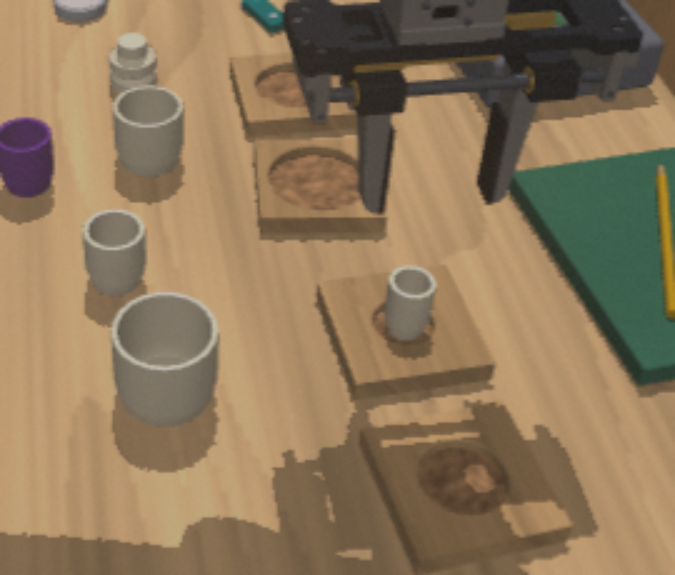

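Cup_a stands upright in well a. Now cup_b.

Request:
{"api": "send_rows", "payload": {"commands": [{"x": -10, "y": 0, "z": -24, "twist": 0}, {"x": -25, "y": 0, "z": -62, "twist": 0}, {"x": -44, "y": 0, "z": -106, "twist": 0}, {"x": -62, "y": 0, "z": -148, "twist": 0}, {"x": -75, "y": 0, "z": -178, "twist": 0}, {"x": -82, "y": 0, "z": -193, "twist": 0}, {"x": -82, "y": 0, "z": -193, "twist": 0}, {"x": -82, "y": 0, "z": -193, "twist": 0}], "grip": 0.55}}

```text
clock: 9.75
tcp_pos: [444.3, -67.3, 133.1]
tool_rot: [-1.209, 1.211, -1.21]
wrist_force: [0.6, -0.1, 0.2]
opening: 71.3
```

Run:
```python
from h import *
s=r.sense();print(s["clock"],s["tcp_pos"],s["opening"],s["tool_rot"]); print(rel(445,-68.5,26.5))
```

```text
9.75 [444.33684911 -67.33692468 133.13701768] 71.26864708727332 [-1.20883385  1.21055621 -1.20962987]
[  1.18958712 106.63636405   0.71888507]
```

Request:
{"api": "send_rows", "payload": {"commands": [{"x": 1, "y": 20, "z": 0.7, "twist": 0}, {"x": 1, "y": 45, "z": 0.7, "twist": 0}, {"x": 1, "y": 65, "z": 0.7, "twist": 0}, {"x": 1, "y": 80, "z": 0.7, "twist": 0}, {"x": 1, "y": 92, "z": 0.7, "twist": 0}, {"x": 1, "y": 100, "z": 0.7, "twist": 0}, {"x": 1, "y": 106.5, "z": 0.7, "twist": 0}, {"x": 1, "y": 106.5, "z": 0.7, "twist": 0}]}}

```text
clock: 10.75
tcp_pos: [444.7, -68.1, 26.9]
tool_rot: [-1.209, 1.21, -1.21]
wrist_force: [-0.1, 0.5, 0.2]
opening: 71.2
```

Request:
{"api": "send_rows", "payload": {"commands": [{"x": 0, "y": 0, "z": 0, "twist": 0}, {"x": 0, "y": 0, "z": 0, "twist": 0}, {"x": 0, "y": 0, "z": 0, "twist": 0}, {"x": 0, "y": 0, "z": 0, "twist": 0}, {"x": 0, "y": 0, "z": 0, "twist": 0}, {"x": 0, "y": 0, "z": 0, "twist": 0}, {"x": 0, "y": 0, "z": 0, "twist": 0}], "grip": -1, "newtons": 14}}

```text
clock: 11.62
tcp_pos: [445.0, -68.3, 27.4]
tool_rot: [-1.209, 1.21, -1.21]
wrist_force: [-1.6, 0.3, 4.7]
opening: 43.8
```

Request:
{"api": "send_rows", "payload": {"commands": [{"x": 0, "y": -10, "z": 0, "twist": 0}, {"x": 0, "y": -35, "z": 0, "twist": 0}, {"x": 0, "y": -65, "z": 0, "twist": 0}, {"x": 0, "y": -85, "z": 0, "twist": 0}, {"x": 20, "y": -85, "z": 18, "twist": 0}, {"x": 55, "y": -85, "z": 51, "twist": 0}, {"x": 97, "y": -85, "z": 90, "twist": 0}, {"x": 139, "y": -85, "z": 129, "twist": 0}, {"x": 175, "y": -85, "z": 162, "twist": 0}, {"x": 200, "y": -85, "z": 185, "twist": 0}, {"x": 210, "y": -85, "z": 194, "twist": 0}, {"x": 210, "y": -85, "z": 194, "twist": 0}]}}

```text
clock: 13.12
tcp_pos: [638.7, -278.9, 111.8]
tool_rot: [-1.208, 1.211, -1.21]
wrist_force: [0.1, 0.7, -0.9]
opening: 43.7
```

Request:
{"api": "send_rows", "payload": {"commands": [{"x": 0, "y": 0, "z": 0, "twist": 0}, {"x": 0, "y": 0, "z": 0, "twist": 0}]}}

```text
clock: 13.38
tcp_pos: [638.3, -277.6, 112.2]
tool_rot: [-1.209, 1.21, -1.209]
wrist_force: [0.2, 0.3, -1.5]
opening: 44.1
```

Run:
```python
from h import *
s=r.sense();print(s["clock"],s["tcp_pos"],s["opening"],s["tool_rot"],s["wrist_force"]); print(rel(639,-278.2,35))
```

```text
13.375 [ 638.25240054 -277.61620636  112.16852528] 44.12656409835594 [-1.20900654  1.20993948 -1.20915403] [ 0.1996675   0.25952011 -1.54183544]
[ 0.60709431 77.16808174  0.77434506]
```

Request:
{"api": "send_rows", "payload": {"commands": [{"x": 0.5, "y": 18, "z": 0.7, "twist": 0}, {"x": 0.5, "y": 36, "z": 0.7, "twist": 0}, {"x": 0.5, "y": 50, "z": 0.7, "twist": 0}, {"x": 0.5, "y": 60, "z": 0.7, "twist": 0}, {"x": 0.5, "y": 68, "z": 0.7, "twist": 0}, {"x": 0.5, "y": 73, "z": 0.7, "twist": 0}, {"x": 0.5, "y": 76, "z": 0.7, "twist": 0}, {"x": 0.5, "y": 77.5, "z": 0.7, "twist": 0}, {"x": 0.5, "y": 77.5, "z": 0.7, "twist": 0}]}}

```text
clock: 14.5
tcp_pos: [639.6, -279.0, 35.5]
tool_rot: [-1.209, 1.209, -1.21]
wrist_force: [-1.3, 0.8, 3.9]
opening: 43.8
```

Request:
{"api": "send_rows", "payload": {"commands": [{"x": 0, "y": 0, "z": 0, "twist": 0}, {"x": 0, "y": 0, "z": 0, "twist": 0}, {"x": 0, "y": 0, "z": 0, "twist": 0}, {"x": 0, "y": 0, "z": 0, "twist": 0}, {"x": 0, "y": -15, "z": 0, "twist": 0}, {"x": 0, "y": -40, "z": 0, "twist": 0}, {"x": 0, "y": -75, "z": 0, "twist": 0}, {"x": 0, "y": -105, "z": 0, "twist": 0}, {"x": 0, "y": -105, "z": 0, "twist": 0}], "grip": 0.65}}

```text
clock: 15.62
tcp_pos: [641.4, -280.2, 144.2]
tool_rot: [-1.207, 1.203, -1.216]
wrist_force: [0.4, -0.4, 0.2]
opening: 75.7
```

Run:
```python
from h import *
c=r.capture("side")
ms=[d["mask"].astype(np.float32) for d in r.regions_of("cup_a","side")]
for k,x in dict(a=(636,-150,8),b=(639,-278,8),c=(481,67,0),d=(467,-177,0)).items():
    o=fit(c,ms,lambda x_,y_:cup(k,x_,y_,x[2]),x[:2]);print(k,o[0].round(1),round(o[1],3))
s=r.sense();print(s["tcp_pos"],rel(481.5,67,135))
```

```text
a [ 634.8 -147.9] 0.453
b [ 640.3 -279.5] 0.939
c [483.   67.2] 0.959
d [ 469.8 -177.3] 0.964
[ 639.14194433 -278.7395291   139.28665073] [-345.5860504     4.35036556 -157.97637817]
```

Request:
{"api": "send_rows", "payload": {"commands": [{"x": -18, "y": 0, "z": -8, "twist": 0}, {"x": -55, "y": 0, "z": -25, "twist": 0}, {"x": -105, "y": 0, "z": -48, "twist": 0}, {"x": -155, "y": 0, "z": -71, "twist": 0}, {"x": -205, "y": 0, "z": -94, "twist": 0}, {"x": -255, "y": 0, "z": -117, "twist": 0}, {"x": -300, "y": 0, "z": -137, "twist": 0}, {"x": -332, "y": 0, "z": -152, "twist": 0}, {"x": -346, "y": 0, "z": -158, "twist": 0}, {"x": -346, "y": 0, "z": -158, "twist": 0}, {"x": -346, "y": 0, "z": -158, "twist": 0}, {"x": -346, "y": 0, "z": -158, "twist": 0}], "grip": 0.65}}

```text
clock: 17.23
tcp_pos: [482.2, 66.3, 139.6]
tool_rot: [-1.208, 1.211, -1.211]
wrist_force: [-0.4, -0.7, -0.5]
opening: 75.8
```

Run:
```python
from h import *
s=r.sense();print(s["tcp_pos"],s["opening"],rel(481.5,67.1,26.5))
```

```text
[482.16725722  66.29015055 139.55139484] 75.75414800753164 [ -0.82781358 113.05124819  -0.670054  ]
```

Request:
{"api": "send_rows", "payload": {"commands": [{"x": -0.8, "y": 20, "z": -0.6, "twist": 0}, {"x": -0.8, "y": 45, "z": -0.6, "twist": 0}, {"x": -0.8, "y": 65, "z": -0.6, "twist": 0}, {"x": -0.8, "y": 82, "z": -0.6, "twist": 0}, {"x": -0.8, "y": 96, "z": -0.6, "twist": 0}, {"x": -0.8, "y": 106, "z": -0.6, "twist": 0}, {"x": -0.8, "y": 113, "z": -0.6, "twist": 0}, {"x": -0.8, "y": 113, "z": -0.6, "twist": 0}]}}

```text
clock: 18.23
tcp_pos: [480.9, 68.1, 26.3]
tool_rot: [-1.209, 1.21, -1.21]
wrist_force: [-0.4, 0.4, 0.1]
opening: 75.8
```

Request:
{"api": "send_rows", "payload": {"commands": [{"x": 0, "y": 0, "z": 0, "twist": 0}, {"x": 0, "y": 0, "z": 0, "twist": 0}, {"x": 0, "y": 0, "z": 0, "twist": 0}, {"x": 0, "y": 0, "z": 0, "twist": 0}, {"x": 0, "y": 0, "z": 0, "twist": 0}, {"x": 0, "y": 0, "z": 0, "twist": 0}, {"x": 0, "y": 0, "z": 0, "twist": 0}], "grip": -1, "newtons": 18}}

```text
clock: 19.1
tcp_pos: [481.4, 68.1, 27.0]
tool_rot: [-1.208, 1.209, -1.21]
wrist_force: [-1.0, 1.4, 4.9]
opening: 54.7
```

Request:
{"api": "send_rows", "payload": {"commands": [{"x": 0, "y": -10, "z": 0, "twist": 0}, {"x": 0, "y": -30, "z": 0, "twist": 0}, {"x": 0, "y": -50, "z": 0, "twist": 0}, {"x": 0, "y": -60, "z": 0, "twist": 0}, {"x": -10, "y": -60, "z": 20, "twist": 0}, {"x": -25, "y": -60, "z": 50, "twist": 0}, {"x": -42, "y": -60, "z": 84, "twist": 0}, {"x": -57, "y": -60, "z": 114, "twist": 0}, {"x": -66.5, "y": -60, "z": 132.5, "twist": 0}, {"x": -66.5, "y": -60, "z": 132.5, "twist": 0}, {"x": -66.5, "y": -60, "z": 132.5, "twist": 0}]}}

```text
clock: 20.48
tcp_pos: [612.5, 134.2, 85.9]
tool_rot: [-1.21, 1.211, -1.209]
wrist_force: [0.3, 0.0, -0.7]
opening: 54.8
```

Run:
```python
from h import *
s=r.sense();print(s["clock"],s["tcp_pos"],s["opening"],s["wrist_force"],rel(613.8,134.8,34.5))
c=r.capture("side");cv2.imwrite("pics/s4.png",cv2.resize(c["img"][60:260,220:440],None,fx=2.7,fy=2.7))
```

```text
20.475 [612.50726031 134.18612662  85.92401055] 54.832546888161154 [ 0.31835782  0.01018253 -0.73945512] [-0.62561842 51.42130466  1.39100922]
```

View pics/s4.png

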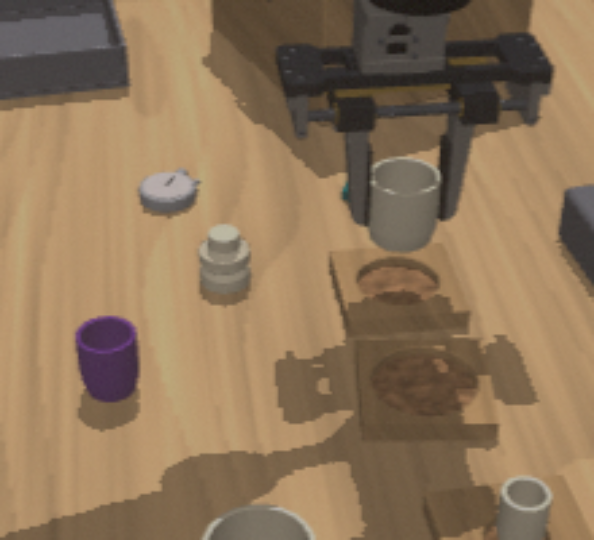

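Cup_c hangs upright at about (370,135), above well c at (368,163). Lowering it.

Request:
{"api": "send_rows", "payload": {"commands": [{"x": -0.6, "y": 15, "z": 1.2, "twist": 0}, {"x": -0.6, "y": 28, "z": 1.2, "twist": 0}, {"x": -0.6, "y": 38, "z": 1.2, "twist": 0}, {"x": -0.6, "y": 45, "z": 1.2, "twist": 0}, {"x": -0.6, "y": 49, "z": 1.2, "twist": 0}, {"x": -0.6, "y": 51, "z": 1.2, "twist": 0}, {"x": -0.6, "y": 51.5, "z": 1.2, "twist": 0}, {"x": -0.6, "y": 51.5, "z": 1.2, "twist": 0}]}}

```text
clock: 21.52
tcp_pos: [615.1, 135.1, 35.4]
tool_rot: [-1.208, 1.209, -1.21]
wrist_force: [-0.5, 0.4, -1.3]
opening: 55.1
```

Request:
{"api": "send_rows", "payload": {"commands": [{"x": 0, "y": 0.5, "z": 0, "twist": 0}, {"x": 0, "y": 1, "z": 0, "twist": 0}, {"x": 0, "y": 1, "z": 0, "twist": 0}]}}

```text
clock: 21.9
tcp_pos: [615.2, 135.1, 35.1]
tool_rot: [-1.208, 1.209, -1.21]
wrist_force: [-2.0, -0.2, 5.7]
opening: 54.9
```

Request:
{"api": "send_rows", "payload": {"commands": [{"x": 0, "y": 0, "z": 0, "twist": 0}, {"x": 0, "y": 0, "z": 0, "twist": 0}, {"x": 0, "y": 0, "z": 0, "twist": 0}, {"x": 0, "y": 0, "z": 0, "twist": 0}, {"x": 0, "y": -15, "z": 0, "twist": 0}, {"x": 0, "y": -40, "z": 0, "twist": 0}, {"x": 0, "y": -75, "z": 0, "twist": 0}, {"x": 0, "y": -105, "z": 0, "twist": 0}, {"x": 0, "y": -105, "z": 0, "twist": 0}, {"x": 0, "y": -105, "z": 0, "twist": 0}], "grip": 0.7}}

```text
clock: 23.15
tcp_pos: [614.3, 135.0, 138.4]
tool_rot: [-1.21, 1.211, -1.209]
wrist_force: [-0.8, 0.0, -0.1]
opening: 78.5
```

Run:
```python
from h import *
c=r.capture("side")
ms=[d["mask"].astype(np.float32) for d in r.regions_of("cup_a","side")]
for k,x in dict(a=(636,-150,8),b=(639,-278,8),c=(614,134,8),d=(467,-177,0)).items():
    o=fit(c,ms,lambda x_,y_:cup(k,x_,y_,x[2]),x[:2]);print(k,o[0].round(1),round(o[1],3))
s=r.sense();print(s["tcp_pos"],rel(468.5,-177.3,139))
```

```text
a [ 638.9 -149.3] 0.891
b [ 640.5 -280.1] 0.961
c [616.9 134.8] 0.964
d [ 470.1 -177.2] 0.957
[613.69106643 135.01614357 137.29979014] [ 312.46246086   -1.23600392 -144.88061589]
```

Request:
{"api": "send_rows", "payload": {"commands": [{"x": 18, "y": 0, "z": -8, "twist": 0}, {"x": 55, "y": 0, "z": -26, "twist": 0}, {"x": 105, "y": 0, "z": -49, "twist": 0}, {"x": 155, "y": 0, "z": -72, "twist": 0}, {"x": 205, "y": 0, "z": -95, "twist": 0}, {"x": 250, "y": 0, "z": -116, "twist": 0}, {"x": 290, "y": 0, "z": -135, "twist": 0}, {"x": 312.5, "y": 0, "z": -145, "twist": 0}, {"x": 312.5, "y": 0, "z": -145, "twist": 0}, {"x": 312.5, "y": 0, "z": -145, "twist": 0}, {"x": 312.5, "y": 0, "z": -145, "twist": 0}], "grip": 1}}

```text
clock: 24.62
tcp_pos: [469.6, -176.5, 138.9]
tool_rot: [-1.209, 1.209, -1.209]
wrist_force: [0.6, -0.2, 0.3]
opening: 92.1
```

Run:
```python
from h import *
s=r.sense();print(s["tcp_pos"],s["opening"],rel(468.5,-177.3,27))
```

```text
[ 469.5931678  -176.46145199  138.87576855] 92.09637041447345 [  0.88138022 111.87577782  -1.05795676]
```

Request:
{"api": "send_rows", "payload": {"commands": [{"x": 0.8, "y": 20, "z": -0.8, "twist": 0}, {"x": 0.8, "y": 45, "z": -0.8, "twist": 0}, {"x": 0.8, "y": 62, "z": -0.8, "twist": 0}, {"x": 0.8, "y": 78, "z": -0.8, "twist": 0}, {"x": 0.8, "y": 92, "z": -0.8, "twist": 0}, {"x": 0.8, "y": 104, "z": -0.8, "twist": 0}, {"x": 0.8, "y": 112, "z": -0.8, "twist": 0}, {"x": 0.8, "y": 112, "z": -0.8, "twist": 0}]}}

```text
clock: 25.62
tcp_pos: [468.4, -177.9, 26.6]
tool_rot: [-1.209, 1.211, -1.209]
wrist_force: [0.2, 0.2, 0.3]
opening: 92.0
```

Request:
{"api": "send_rows", "payload": {"commands": [{"x": 0, "y": 0, "z": 0, "twist": 0}, {"x": 0, "y": 0, "z": 0, "twist": 0}, {"x": 0, "y": 0, "z": 0, "twist": 0}, {"x": 0, "y": 0, "z": 0, "twist": 0}, {"x": 0, "y": 0, "z": 0, "twist": 0}, {"x": 0, "y": 0, "z": 0, "twist": 0}, {"x": 0, "y": 0, "z": 0, "twist": 0}], "grip": -1, "newtons": 22}}

```text
clock: 26.5
tcp_pos: [468.9, -178.3, 27.5]
tool_rot: [-1.209, 1.209, -1.21]
wrist_force: [-0.9, 0.2, 5.8]
opening: 67.0
```

Request:
{"api": "send_rows", "payload": {"commands": [{"x": 0, "y": -10, "z": 0, "twist": 0}, {"x": 0, "y": -30, "z": 0, "twist": 0}, {"x": 0, "y": -50, "z": 0, "twist": 0}, {"x": 0, "y": -70, "z": 0, "twist": 0}, {"x": -20, "y": -70, "z": 15, "twist": 0}, {"x": -55, "y": -70, "z": 41, "twist": 0}, {"x": -95, "y": -70, "z": 72, "twist": 0}, {"x": -135, "y": -70, "z": 102, "twist": 0}, {"x": -168, "y": -70, "z": 127, "twist": 0}, {"x": -186, "y": -70, "z": 140.5, "twist": 0}, {"x": -186, "y": -70, "z": 140.5, "twist": 0}, {"x": -186, "y": -70, "z": 140.5, "twist": 0}]}}

```text
clock: 28.0
tcp_pos: [608.6, 7.2, 96.7]
tool_rot: [-1.21, 1.211, -1.21]
wrist_force: [0.7, -0.2, -2.1]
opening: 66.6
```

Run:
```python
from h import *
s=r.sense();print(s["clock"],s["tcp_pos"],s["opening"],s["wrist_force"],rel(609.5,8.2,35.5))
```

```text
28.0 [608.6217353    7.22015123  96.72446748] 66.59372002031458 [ 0.69164664 -0.22577805 -2.12893317] [-0.99030115 61.22319046  0.95243059]
```

Request:
{"api": "send_rows", "payload": {"commands": [{"x": -0.8, "y": 15, "z": 0.7, "twist": 0}, {"x": -0.8, "y": 30, "z": 0.7, "twist": 0}, {"x": -0.8, "y": 42, "z": 0.7, "twist": 0}, {"x": -0.8, "y": 51, "z": 0.7, "twist": 0}, {"x": -0.8, "y": 57, "z": 0.7, "twist": 0}, {"x": -0.8, "y": 60, "z": 0.7, "twist": 0}, {"x": -0.8, "y": 61.5, "z": 0.7, "twist": 0}, {"x": -0.8, "y": 62, "z": 0.7, "twist": 0}, {"x": -0.8, "y": 62, "z": 0.7, "twist": 0}]}}

```text
clock: 29.12
tcp_pos: [610.4, 8.5, 35.6]
tool_rot: [-1.208, 1.209, -1.21]
wrist_force: [-0.0, -0.0, -0.4]
opening: 66.7
```

Request:
{"api": "send_rows", "payload": {"commands": [{"x": 0, "y": 0.5, "z": 0, "twist": 0}, {"x": 0, "y": 0.8, "z": 0, "twist": 0}, {"x": 0, "y": 0.8, "z": 0, "twist": 0}]}}

```text
clock: 29.5
tcp_pos: [610.4, 8.5, 35.6]
tool_rot: [-1.209, 1.209, -1.21]
wrist_force: [-4.5, 0.9, 6.4]
opening: 66.5
```

Request:
{"api": "send_rows", "payload": {"commands": [{"x": 0, "y": 0, "z": 0, "twist": 0}, {"x": 0, "y": 0, "z": 0, "twist": 0}, {"x": 0, "y": 0, "z": 0, "twist": 0}, {"x": 0, "y": 0, "z": 0, "twist": 0}, {"x": 0, "y": -15, "z": 0, "twist": 0}, {"x": 0, "y": -40, "z": 0, "twist": 0}, {"x": 0, "y": -75, "z": 0, "twist": 0}, {"x": 0, "y": -105, "z": 0, "twist": 0}, {"x": 0, "y": -130, "z": -40, "twist": 0}, {"x": 0, "y": -150, "z": -90, "twist": 0}, {"x": 0, "y": -160, "z": -140, "twist": 0}, {"x": 0, "y": -160, "z": -180, "twist": 0}], "grip": 1}}

```text
clock: 31.0
tcp_pos: [429.3, 8.7, 196.3]
tool_rot: [-1.207, 1.207, -1.212]
wrist_force: [-1.1, -0.0, -0.5]
opening: 91.9
```

Request:
{"api": "send_rows", "payload": {"commands": [{"x": 0, "y": -20, "z": -50, "twist": 0}, {"x": 0, "y": -30, "z": -80, "twist": 0}, {"x": 0, "y": -30, "z": -80, "twist": 0}, {"x": 0, "y": -30, "z": -80, "twist": 0}, {"x": 0, "y": -30, "z": -80, "twist": 0}]}}

```text
clock: 31.62
tcp_pos: [350.5, 8.8, 224.0]
tool_rot: [-1.209, 1.211, -1.209]
wrist_force: [-0.1, -0.7, 0.1]
opening: 92.0
```

Run:
```python
from h import *
C0=dict(a=(636,-149),b=(640,-278),c=(615,134),d=(609,9))
for n in("top","side"):
    c=r.capture(n);cv2.imwrite(f"pics/{n}9.png",c["img"] if n=="side" else cv2.resize(c["img"][100:280,180:480],None,fx=2.6,fy=2.6,interpolation=cv2.INTER_CUBIC))
    ms=[d["mask"].astype(np.float32) for d in r.regions_of("cup_a",n)]
    ss=[d["mask"].astype(np.float32) for d in r.regions_of("stand_a",n)]
    for k in C0:
        o=fit(c,ms,lambda x,y:cup(k,x,y,8),C0[k]);print(n,k,o[0].round(1),round(o[1],3))
s=r.sense();print(s["clock"],s["tcp_pos"],s["opening"],s["wrist_force"])
```

```text
top a [ 637.8 -149.5] 0.846
top b [ 638.9 -278.9] 0.936
top c [614.8 134.9] 0.96
top d [610.5   9.6] 0.968
side a [ 639.  -148.5] 0.844
side b [ 640.5 -280. ] 0.912
side c [616.3 134. ] 0.944
side d [611.5   9.1] 0.971
31.925 [350.14171468   8.85470938 224.02886698] 92.03301961877101 [ 0.73641839  0.01296374 -0.26951992]
```

View pics/side9.png

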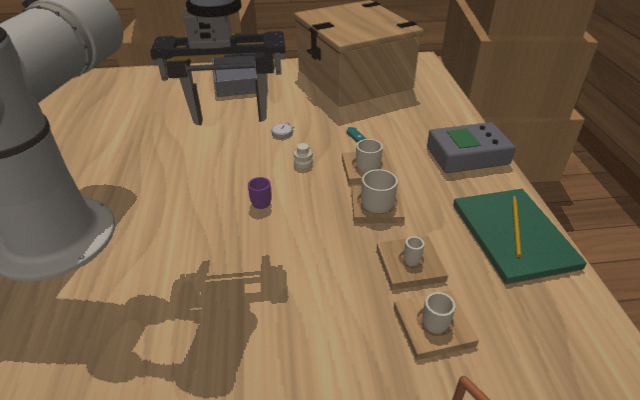

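View pics/top9.png

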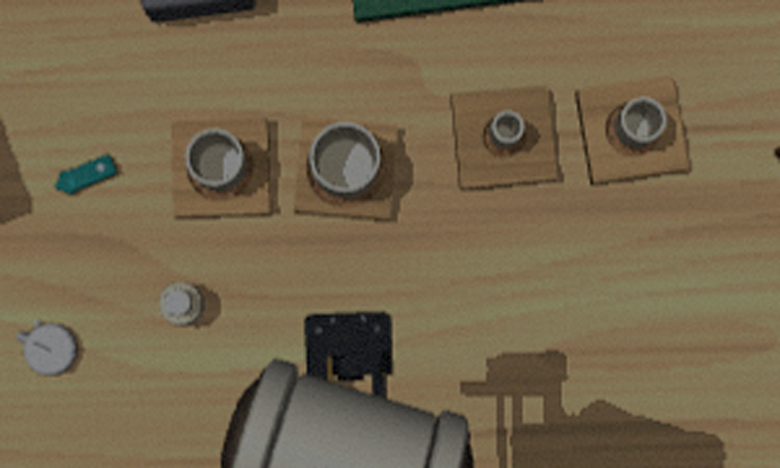

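The side picture shows all four cups upright in their wells, at about a(414,251), b(438,314), c(369,156) and d(379,190). The top crop agrees. The insulator, stopwatch and purple cup haven't moved, and the arm is clear.

```bash
python3 -c "
from bench import r
print(r.close_job())"
```

```text
the job is handed in; nothing more can be done
None
```

All four cups are seated upright in their matching stands, and I handed the job in at about 32 s on the robot's clock. Each cup was lowered until the wrist felt the well floor before I let it go.

**Last checks:**
- **Sideways position:** with the seated cups measured in both cameras, each was about 1–3 mm from its stand's centre (limit 12 mm). The two cameras differed by 1–2 mm.
- **Fit quality:** the measurement for cup_a was the loosest, with an overlap of about 0.85 against 0.91–0.97 for the others. It looks upright and seated in both pictures.
- **Grip width:** cups c and d read about 1 mm narrower in the gripper than their given diameters. This did not affect the placing.
- **Bystanders:** the insulator, stopwatch and purple cup look unmoved by eye. I did not re-measure them at the end.
- **Arm:** it finished open and clear of everything, with no real force at the wrist.

No check failed. The hand-in itself gave no verdict.

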